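# Latch the lid and hold the test cage's sagging gate ajar

### The arm

A 6-joint arm with a two-finger parallel gripper is mounted at the origin on the work surface. World frame = base frame: x ahead of the robot, y to its left, z up, the work surface at z = 0. Lengths are in m, angles in rad, forces in N, time in s.
With the tool pointing down it reaches from about 0.375 to 0.975 m from the base axis. Payload 3.8 kg.
Tool frame: the origin (TCP) lies midway between the tips of the shut fingers; the grasp point (between the pads) lies 19 mm behind it; x points along the fingers, y is the direction in which the jaws open and shut, and the axes are right-handed (so a half turn about x gives the same grasp; the last joint's range is limited). The gripper opens to 88 mm and grips with 3 to 60 N. Pads are 18 mm wide; open, the fingers measure 123 mm over their backs; the gripper's body (75 mm by 187 mm) begins 45 mm behind the grasp point.
Start: joints at [1.207, 0.264, 1.604, -0, 1.274, -0.037], TCP at [0.217, 0.639, 0.239] pointing down, gripper open.
Joint ranges: [-2.63, 2.63], [-0.94, 2.18], [0.31, 2.57], [-1.31, 4.45], [0, 2.66], [-2.55, 2.55]. Speed limits (rad/s): [2.57, 2.57, 3.14, 3.14, 3.14, 3.14].

### API

Orientations are given as a rotation vector (axis times angle).
In Python, from cell import manip, inverse_kinematics, cams, order gives the robot as it stands. Calls block until the motion is done:
- manip.move_pose(position, orientation): joint-space move of the TCP to a pose.
- manip.move_linear(position, rate=0.15, rot=None): straight line of the TCP; rot=None keeps the orientation; rate is the mean speed in m/s.
- manip.set_joints(angles): joint-space move.
- manip.set_gripper(opening, force=None): finger opening in m; force is the grip in N (None keeps the last); returns when the fingers have stopped.
- manip.dwell(seconds).
- inverse_kinematics(position, orientation): joint angles nearest the present ones, or None.
- manip.state(): the state.
- cams.capture(name): name is "scene" or "side" or "wrist"; returns a dict with "image" (384x512x3 uint8, blue, green, red), "z_map" (384x512 float32, m along the optical axis (not along the pixel's ray), 0 where there is no reading), "intrinsics" (3x3 intrinsics, pixels), "position" and "orientation" of the camera in the world; the wrist camera has in their place "T_tool_cam" (4x4, takes a point from camera to tool coordinates, whose origin is the TCP and whose axes are the tool frame's). Camera axes: x right, y down, z forward; pixel columns grow to the right and rows downward; lengths in m; the calibration is good to about 2 mm. The wrist camera is an equidistant fisheye: a pixel r from the principal point sees the ray r / f radians off the axis. A picture is of the moment at which its call begins: read the wrist's pose just before it.
A pose or a line that the arm cannot do raises manip.IKError and nothing moves.
- order.close_job(): hands the job in, once; it reports no verdict.
The state is a dict: "clock": time; "joint_pos": joint angles; "joint_velocities": joint speeds; "tau": joint torques, N m; "tool_pos": TCP position; "tcp_rot": TCP orientation; "contact_force": force on the tool from outside, world axes, zero at the start; "moment": the same for the moment, N m; "gripper_width": finger opening in m.
Only numpy, scipy, OpenCV 4.12 (cv2) and the standard library are available. Lean on these libraries where they do the work, as an engineer would, in place of code of your own. Each camera call takes 0.05 s, during which the arm holds its last target. There are 200 camera calls.

### The job

Get the battery test cage ready for the next laptop board: first turn the turnbutton on top so that its bar lies across the lid's edge and the lid is secured. Then draw the gate's sagging barrel bolt, lifting it so that its collar passes over the keeper's bent lip as you pull, and swing the gate ajar by about a hand's width (some 20 to 25 degrees), not wide open. The gate springs shut by itself: finish while still holding it ajar, with the lid still secured and the other things on the bench left where they are.

Things in the scene. Friction and masses are not known exactly. Their poses are not given: they have to be found in the camera images.
- cage: Battery test cage, fixed: aluminium frame, clear panels, 240 (x) by 340 (y) by 130 mm high. Origin on the bench, 130 mm behind its front face, midway across; its -x side is the front and faces the robot, z up ('cage frame'). On top: front rail (x -130 to -80 mm), lid behind it, rear deck. The gate covers the front from y +115 mm (hinge) to -125 mm (free edge with stile and bolt).
- turnbutton (a joint): Angle of the steel turnbutton on the front top rail (pivot at cage frame x -100, y +85 mm, vertical axis, counter-clockwise from above positive). 0: bar along the cage's y axis, lid free. 1.57: bar along the cage's x axis, across the lid's edge, lid secured; stop at 1.60. Starts between 0 and 0.5. Light friction (0.03 N m), stays where left.
- turn_grip (a point): Point on the pivot axis in the turnbutton's upright thumb grip, 167 mm above the bench, 12 mm below the grip's top; its axes turn with the button, y along the bar. Bar 64 mm long, 16 wide, its top 141 mm above the bench. Thumb grip on the bar's middle: 34 mm long along the bar, 14 mm thick, up to 179 mm above the bench.
- lid (a joint): Angle of the clear lid on the cage's top, hinged at its rear; 0 shut (as it starts), grows as it rises.
- lid_edge (a point): Point on the lid's front edge beside the turnbutton, 130 mm above the bench.
- gate (a joint): Opening angle of the gate about its vertical hinge: 0 shut, grows as the free edge swings out to the cage's -x side (clockwise from above), up to 1.3. A spring closes it: about 0.18 N m when shut, 0.32 N m at 0.4 rad (2 to 3 N at the bolt handle). 0.4 rad is about a hand's width at the free edge.
- stile_top (a point): Middle of the top of the gate's stile (its 40 mm wide upright at the free edge), 120 mm above the bench, 220 mm from the hinge axis. Axes as the cage's when shut. Gate 240 mm wide, 14 mm thick, its lower edge 20 mm above the bench.
- gate_hinge (a point): Point on the gate's vertical hinge axis, at cage frame x -138, y +115 mm.
- bolt (a joint): How far the bolt is drawn (m): 0 fully shot, grows along the gate's +y (towards the hinge) up to 0.050. Starts between 0 and 0.004. Drawn without lifting it is stopped by the lip at about 0.006; its collar is past the lip and out of the keeper from 0.024 on. Friction about 0.6 N.
- bolt_lift (a joint): Height of the bolt in its worn staples (m): 0 sagged down (it falls back by its own weight, about 2 N), up to 0.018. The collar clears the lip when lifted by 0.009 or more (aim for 0.013).
- bolt_grip (a point): Point on the axis of the bolt's upright handle, in its black round sleeve, 16 mm in diameter, which reaches from 33 mm below to 19 mm above this point. Sagged: 178 mm above the bench, at cage frame x -168, y -55 mm (bolt shot). Axes as the gate's: y along the rod, z up. The handle slides, lifts and swings with bolt and gate.
- bolt_collar (a point): Centre of the collar at the free end of the bolt's 12 mm rod: a disc 30 mm in diameter, 8 mm thick along the rod.
- lip_top (a point): Middle of the top edge of the keeper's bent lip, fixed to the cage's right-hand front post, 8 mm thick along the rod, just under the rod. The keeper's front cheek keeps the gate shut until the collar is drawn past the lip.
- bitbox: Bystander: small divided black box 50 by 90 by 22 mm on the cage's rear deck; origin under its centre.
- screwtray: Bystander: white divided tray 100 by 70 by 20 mm left of the cage; origin under its centre.
- marker: Bystander: blue marker pen, 14 mm thick, 144 mm long, right of the cage; origin under its middle.
- driver: Bystander: screwdriver lying on the bench nearer the robot on its right.
- tape: Bystander: roll of tape, 90 mm across, 20 mm high, nearer the robot on its left.
- mug: Bystander: white mug 90 mm high, far left.
- solvent: Bystander: bottle 150 mm high, far right.

How it is judged:
By the outcome, as a careful person would: the job done as asked, in the order asked, and still so for the second after the job is handed in, while the arm keeps its last pose, push and grip.
It also fails if it takes over 51 s, if anything falls off the work surface, if the arm or the gripper's body presses on something with over 40 N, if the wrist force passes 120 N, or if a joint passes its speed limit or range.

## Working session

There is one attempt and no reset: what is moved stays moved. The work goes in short steps, each a Python script; the robot and the scene stay as the last script left them, time stands still between calls to the robot, and variables do not carry over. Pictures are saved under pics/ and viewed, about 8 in all and at most 12, crops included, and the job is handed in when it is done.

```bash
ls; mkdir -p pics
python3 - <<'E'
from cell import manip,cams
import cv2,numpy as np
for n in ["scene","side"]:
    c=cams.capture(n); cv2.imwrite(f"pics/{n}0.png",c["image"]); np.savez(f"{n}0.npz",**{k:c[k] for k in c})
    print(n,c["intrinsics"],c["position"],c["orientation"])
a=cv2.imread("pics/scene0.png");b=cv2.imread("pics/side0.png")
print(manip.state())
E
```

```text
pics
scene [[398.83696051   0.         252.53624657]
 [  0.         398.83696051 191.72107202]
 [  0.           0.           1.        ]] [1.196402   0.45687707 1.31093194] [-1.26049573 -2.46744439  0.72949082]
side [[359.67961349   0.         260.48548346]
 [  0.         359.67961349 187.03291336]
 [  0.           0.           1.        ]] [ 0.47955299 -1.00311067  0.97683675] [-2.27232612  0.08162173 -0.01897011]
{'clock': 0.1, 'joint_pos': array([ 1.20710967e+00,  2.64667056e-01,  1.60522906e+00, -2.47747169e-05,
        1.27369523e+00, -3.68609514e-02]), 'joint_velocities': array([ 1.45278445e-03, -7.14581494e-04, -4.81830322e-03,  5.80431210e-05,
       -1.18829730e-03, -9.05722612e-04]), 'tau': array([ 1.06093503e-03, -5.03615320e+01, -3.58073437e+01,  7.32539361e-02,
        2.32891459e-02, -4.55915506e-05]), 'tool_pos': array([0.21645819, 0.63867816, 0.23752428]), 'tcp_rot': array([ 0.25494133,  1.55591179, -0.25803696]), 'contact_force': array([ 0.53991805, -0.55430959, -0.39952991]), 'moment': array([-0.00210032,  0.03798618,  0.0389093 ]), 'gripper_width': 0.08847357083289858}
```

View pics/scene0.png

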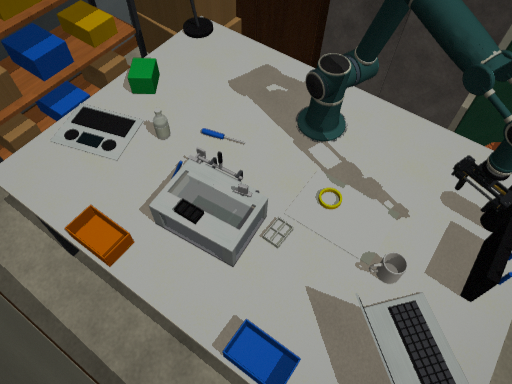

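View pics/side0.png

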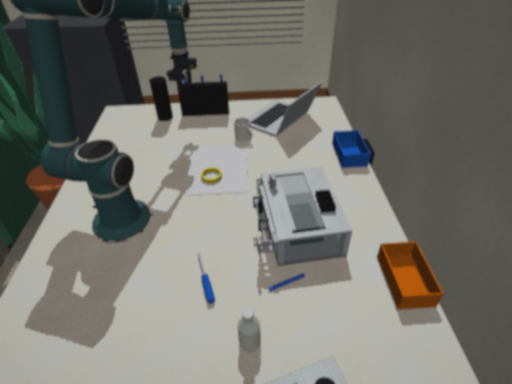

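The scene view shows the cage at about (210,205), with its front toward the robot (upper right), the turnbutton near (243,187) and the bolt near (215,165). I'll fit the cage pose from depth and enlarge these areas.

```bash
cat > h.py <<'E'
import numpy as np,cv2
from scipy.spatial.transform import Rotation as R
def cloud(c):
    K=c["intrinsics"];z=c["z_map"];v,u=np.mgrid[:z.shape[0],:z.shape[1]]
    P=np.stack([(u-K[0,2])/K[0,0]*z,(v-K[1,2])/K[1,1]*z,z],-1)
    W=P@R.from_rotvec(c["orientation"]).as_matrix().T+c["position"]
    W[z==0]=np.nan
    return W
def proj(c,p):
    K=c["intrinsics"];q=(np.atleast_2d(p)-c["position"])@R.from_rotvec(c["orientation"]).as_matrix()
    return q[:,:2]/q[:,2:]*K[0,0]+K[:2,2]
E
python3 - <<'E'
from h import *
for n in ["scene","side"]:
    c=dict(np.load(n+"0.npz"));W=cloud(c)
    m=(abs(W[...,2]-.13)<.006)&(W[...,0]>.4)&(W[...,0]<1.1)&(abs(W[...,1])<.35)
    p=W[m][:,:2].astype(np.float32)
    n_,l,s,_=cv2.connectedComponentsWithStats(m.astype(np.uint8)); print(n,s[1:][s[1:,4]>20])
    k=1+np.argmax(s[1:,4]);p=W[l==k][:,:2].astype(np.float32)
    r=cv2.minAreaRect(p);print(len(p),r,cv2.boxPoints(r),np.nanmean(W[l==k][:,2]))
    m2=(W[...,2]>.15)&(W[...,2]<.23)&(W[...,0]>.4)&(W[...,0]<1.0)&(abs(W[...,1])<.3)
    n_,l,s,_=cv2.connectedComponentsWithStats(m2.astype(np.uint8))
    for k in range(1,n_): print(s[k],W[l==k].mean(0),W[l==k].min(0),W[l==k].max(0))
a=cv2.imread("pics/scene0.png")[140:265,140:285];b=cv2.imread("pics/side0.png")[160:270,245:360]
o=np.hstack([cv2.resize(a,None,fx=3.4,fy=3.4,interpolation=2)[:425],cv2.resize(b,(300,425))])
cv2.imwrite("pics/crop1.png",cv2.resize(o,(800,int(425*800/o.shape[1]))))
E
```

```text
scene [[ 196  147    9    5   22]
 [ 149  155  119   97 4979]
 [ 177  202   11   10   50]
 [ 184  205   10   11   56]
 [ 190  210   11   10   50]]
4979 ((0.6682595014572144, -0.08652357757091522), (0.2585298418998718, 0.3473052382469177), 5.405738830566406) [[ 0.52321005  0.07417893]
 [ 0.55592895 -0.27158168]
 [ 0.81330895 -0.24722609]
 [ 0.78059006  0.09853452]] 0.1289372066192398
[217 151   5  12  44] [ 0.52702722 -0.14782592  0.17929678] [ 0.51784912 -0.15606082  0.1503589 ] [ 0.53373124 -0.14173209  0.19915762]
[238 183  10  10  74] [ 0.58099103 -0.00525552  0.16968146] [ 0.56827877 -0.02284064  0.15074026] [0.58881464 0.01156937 0.18133287]
[184 199   6   4   6] [ 0.72746013 -0.13538263  0.15134574] [ 0.72676315 -0.14644575  0.15008181] [ 0.72884851 -0.12450825  0.15358352]
[175 202   5   6   8] [ 0.75929553 -0.15060346  0.15245363] [ 0.74823476 -0.15284061  0.15036157] [ 0.77063448 -0.14736935  0.15560066]
[192 204   9   6  11] [ 0.72692576 -0.09455315  0.15284753] [ 0.72456798 -0.10965596  0.15000358] [ 0.72893463 -0.07704853  0.15539991]
[185 207   1   1   1] [ 0.74993492 -0
[... 3453 characters left out ...]
3156525  0.15335219]
[326 202   1   1   1] [ 0.74721958 -0.1259444   0.15114029] [ 0.74721958 -0.1259444   0.15114029] [ 0.74721958 -0.1259444   0.15114029]
[329 202   1   1   1] [ 0.75763535 -0.12559437  0.15004861] [ 0.75763535 -0.12559437  0.15004861] [ 0.75763535 -0.12559437  0.15004861]
[320 205   2   3   3] [ 0.72531347 -0.14478036  0.15198825] [ 0.72456262 -0.15083763  0.15022215] [ 0.7262317  -0.13796842  0.15312934]
[329 207   2   1   2] [ 0.75373156 -0.15118664  0.151297  ] [ 0.7519294  -0.151532    0.15083444] [ 0.75553373 -0.15084128  0.15175956]
[324 208   1   1   1] [ 0.73474565 -0.15410525  0.15093431] [ 0.73474565 -0.15410525  0.15093431] [ 0.73474565 -0.15410525  0.15093431]
```

View pics/crop1.png

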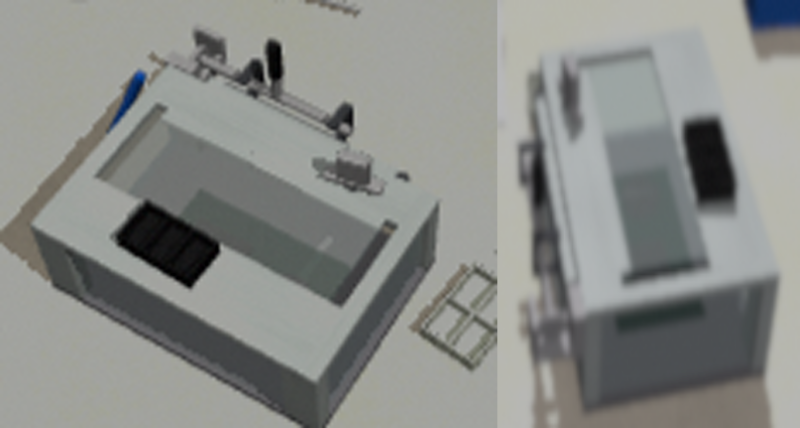

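```bash
cat >> h.py <<'E'
def down(a):  # tool x down, jaws (tool y) at world yaw a
    x=np.array([0,0,-1.]);y=np.array([np.cos(a),np.sin(a),0]);return R.from_matrix(np.stack([x,y,np.cross(x,y)],1)).as_rotvec()
def wcloud(c,s):
    K=c["intrinsics"];z=c["z_map"];v,u=np.mgrid[:z.shape[0],:z.shape[1]]
    dx=(u-K[0,2])/K[0,0];dy=(v-K[1,2])/K[1,1];r=np.hypot(dx,dy)+1e-9;k=np.tan(np.minimum(r,1.5))/r
    P=np.stack([dx*k*z,dy*k*z,z,np.ones_like(z)],-1)@c["T_tool_cam"].T
    W=P[...,:3]@R.from_rotvec(s["tcp_rot"]).as_matrix().T+s["tool_pos"]
    W[(z==0)|(r>1.3)]=np.nan
    return W
E
python3 - <<'E'
from h import *
from cell import manip,cams,inverse_kinematics as ik
for n in ["scene","side"]:
    W=cloud(dict(np.load(n+"0.npz")))
    p=W[(W[...,2]>.136)&(W[...,2]<.185)&(np.hypot(W[...,0]-.578,W[...,1]+.01)<.05)][:,:2]
    q=p-p.mean(0);u=np.linalg.svd(q,full_matrices=0)[2][0];print(n,len(p),p.mean(0),np.degrees(np.arctan2(u[1],u[0]))%180)
for a in np.radians([5,15,30,60,90,95,100,-85,-75,-175,-165]):
    print(round(np.degrees(a)),[np.round(x,2) if x is not None else None for x in (ik([.578,-.01,.15],down(a)),ik([.525,-.15,.16],down(a)))])
manip.move_pose([.535,-.07,.30],down(np.radians(5)))
s=manip.state();c=cams.capture("wrist");print(s["clock"],s["tool_pos"],c["T_tool_cam"],c["intrinsics"])
W=wcloud(c,s);np.savez("w1.npz",W=W,**c)
cv2.imwrite("pics/w1.png",c["image"])
m=(W[...,2]>.15)&(W[...,2]<.22)&(W[...,0]>.45)&(W[...,0]<.65)&(W[...,1]>-.2)&(W[...,1]<.06)
n_,l,st,_=cv2.connectedComponentsWithStats(m.astype(np.uint8))
for k in range(1,n_):
    if st[k,4]>15: p=W[l==k];print(st[k],p.mean(0),p.min(0),p.max(0),cv2.minAreaRect(p[:,:2].astype(np.float32)))
E
```

```text
scene 127 [ 0.58109153 -0.00531443] 107.22688077261807
side 98 [ 0.57635629 -0.0160234 ] 111.2944524206063
5 [array([-0.06,  0.15,  1.91, -0.  ,  1.08, -0.15]), array([-0.32,  0.08,  1.96, -0.  ,  1.09, -0.41])]
15 [array([-0.06,  0.15,  1.91, -0.  ,  1.08, -0.32]), array([-0.32,  0.08,  1.96, -0.  ,  1.09, -0.59])]
30 [array([-0.06,  0.15,  1.91,  0.  ,  1.08, -0.58]), array([-0.32,  0.08,  1.96,  0.  ,  1.09, -0.85])]
60 [array([-0.06,  0.15,  1.91, -0.  ,  1.08, -1.11]), array([-0.32,  0.08,  1.96, -0.  ,  1.09, -1.37])]
90 [array([-0.06,  0.15,  1.91, -0.  ,  1.08, -1.63]), array([-0.32,  0.08,  1.96,  0.  ,  1.09, -1.89])]
95 [array([-0.06,  0.15,  1.91, -0.  ,  1.08, -1.72]), array([-0.32,  0.08,  1.96,  0.  ,  1.09, -1.98])]
100 [array([-0.06,  0.15,  1.91,  0.  ,  1.08, -1.81]), array([-0.32,  0.08,  1.96,  0.  ,  1.09, -2.07])]
-85 [array([-0.06,  0.15,  1.91,  0.  ,  1.08,  1.42]), array([-0.32,  0.08,  1.96,  0.  ,  1.09,  1.16])]
-75 [array([-0.06,  0.15,  1.91,  0.  ,  1.08,  1.25]), array([-0.32,  0.08,  1.96,  0.  ,  1.09,  0.99])]
-175 [None, None]
-165 [None, None]
2
[... 225 characters left out ...]
 -7.02321574e-02]
 [ 0.00000000e+00  0.00000000e+00  0.00000000e+00  1.00000000e+00]] [[297.31863964   0.         255.06679706]
 [  0.         297.31863964 189.73917878]
 [  0.           0.           1.        ]]
[293 102  25  38 674] [ 0.57580089 -0.00626413  0.17602405] [ 0.56612453 -0.02331376  0.15002752] [0.58770886 0.01115929 0.18083886] ((0.5771413445472717, -0.006224321201443672), (0.014607123099267483, 0.03437036648392677), 17.42694091796875)
[227 241  18  34 479] [ 0.52289759 -0.14651619  0.18268765] [ 0.51454913 -0.15714188  0.15038648] [ 0.53078994 -0.14189025  0.19831546] ((0.522653341293335, -0.14935043454170227), (0.01629773899912834, 0.014843848533928394), 4.6715593338012695)
```

View pics/w1.png

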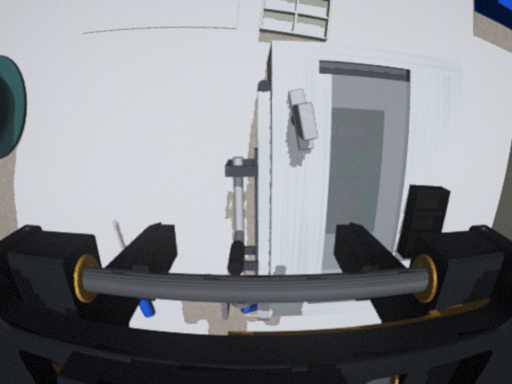

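The wrist view shows the grip at (303,120), 14.6 x 34.4 mm and turned about 12° from cage y. It also shows the bolt sleeve at (236,258). Cage yaw is about 5.4°. I'll turn the button now.

Run:
```python
from h import *
from cell import manip,cams,inverse_kinematics as ik
p=np.array([.5771,-.0062,0]);a0=np.radians(17.4);a1=np.radians(95.6)
manip.set_gripper(.045,25)
manip.move_pose(p+[0,0,.205],down(a0))
manip.move_linear(p+[0,0,.150],rate=.08)
manip.set_gripper(0.0,25)
s=manip.state();print(s["clock"],s["gripper_width"],s["tool_pos"],s["contact_force"])
q0=np.array(s["joint_pos"])
q1=ik(p+[0,0,.150],down(a1));q0=ik(p+[0,0,.150],down(a0));print(q1-q0)
for t in (.25,.5,.75,1):
    manip.set_joints(q0+t*(q1-q0))
    s=manip.state();print(s["clock"],s["contact_force"],s["moment"])
manip.set_gripper(.045)
manip.move_linear(p+[0,0,.205],rate=.12)
manip.move_pose([.535,-.07,.30],down(np.radians(5)))
s=manip.state();c=cams.capture("wrist");print(s["clock"])
W=wcloud(c,s);cv2.imwrite("pics/w2.png",c["image"])
m=(W[...,2]>.15)&(W[...,2]<.22)&(W[...,0]>.45)&(W[...,0]<.65)&(W[...,1]>-.2)&(W[...,1]<.06)
n_,l,st,_=cv2.connectedComponentsWithStats(m.astype(np.uint8))
for k in range(1,n_):
    if st[k,4]>15: P=W[l==k];print(st[k],cv2.minAreaRect(P[:,:2].astype(np.float32)))
# bolt depth profile & cage front edge direction for yaw
m=(abs(W[...,2]-.13)<.004)&(W[...,0]>.5)&(W[...,0]<.62)&(W[...,1]>-.2)&(W[...,1]<.05)
P=W[m];e=[]
for y in np.arange(-.2,.05,.01):
    k=abs(P[:,1]-y)<.005
    if k.sum()>5: e.append((y,P[k,0].min()))
print(np.polyfit(*np.array(e).T,1),np.round(e,3).tolist())
```

```text
5.6417 0.013752800463796322 [ 0.57706655 -0.00625222  0.15027572] [-0.73889432 -0.08265454  2.51957114]
[ 0.          0.          0.          0.          0.         -1.36484748]
6.0667 [-1.76839984 -0.83908642  3.76713173] [-0.11599883  0.38428261 -0.0443383 ]
6.4917 [-3.43610897 -0.32458255  4.68795815] [-0.20642293  0.57539862  0.08064868]
6.9167 [-4.30970348 -1.80121553  4.54041601] [-0.2752989   0.59149768  0.06156458]
7.3417 [-2.70326969 -2.23282735  5.37594409] [-0.35293385  0.58759796  0.01875684]
9.8833
[287 112  41  17 622] ((0.5775943398475647, -0.006259903311729431), (0.03447850048542023, 0.014460903592407703), 4.934508323669434)
[227 242  19  33 475] ((0.522415816783905, -0.14940911531448364), (0.01663958467543125, 0.014805726706981659), 6.255049228668213)
[-0.03846617  0.54907409] [[-0.19, 0.564], [-0.18, 0.563], [-0.17, 0.562], [-0.16, 0.561], [-0.15, 0.517], [-0.14, 0.559], [-0.13, 0.558], [-0.12, 0.557], [-0.11, 0.557], [-0.1, 0.557], [-0.09, 0.556], [-0.08, 0.555], [-0.07, 0.554], [-0.06, 0.503], [-0.05, 0.551], [-0.04, 0.55], [-0.03, 0.549], [-0.02, 0.548], [-0.01, 0.602], [0.0, 0.547], [0.01, 0.546], [0.02, 0.545], [0.03, 0.544], [0.04, 0.543]]
```

View pics/w2.png

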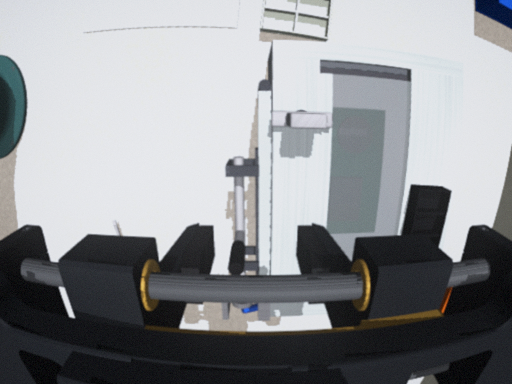

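The button now reads about 1.57 rad: grip axis 4.9° against a cage yaw of 5.2° from the front edge. The picture shows the bar across the lid's edge at (303,120). The bolt is next: grip it, lift, then draw.

Run:
```python
from h import *
from cell import manip,cams,inverse_kinematics as ik
phi=np.radians(5.25);ex=np.array([np.cos(phi),np.sin(phi),0]);ey=np.array([-ex[1],ex[0],0]);z=np.array([0,0,1.])
p=np.array([.5226,-.1495,0])
manip.move_pose(p+z*.225,down(phi))
manip.move_linear(p+z*.160,rate=.08)
manip.set_gripper(0,30)
def show(t):
    s=manip.state();print(t,round(s["clock"],2),round(s["gripper_width"],4),np.round(s["tool_pos"],4),np.round(s["contact_force"],1),np.round(s["moment"],2))
show("grip")
manip.move_linear(p+z*.1735,rate=.03);show("lift")
for d in (.008,.016,.026,.036):
    manip.move_linear(p+z*.1735+ey*d,rate=.04);show(d)
c=cams.capture("side");cv2.imwrite("pics/s2.png",cv2.resize(c["image"][150:270,215:375],(800,600),interpolation=cv2.INTER_CUBIC))
```

```text
grip 11.97 0.015 [ 0.5226 -0.1496  0.1603] [-1.1  0.4  2. ] [-0.12  0.29  0.02]
lift 12.57 0.0149 [ 0.5225 -0.1494  0.1735] [-0.7 -0.2 -0.8] [-0.02  0.14  0.02]
0.008 12.92 0.015 [ 0.5217 -0.141   0.1733] [-0.5  0.7 -2.3] [-0.08  0.12 -0.  ]
0.016 13.27 0.0148 [ 0.521  -0.1331  0.1734] [-1.3  0.6 -2. ] [ 0.04  0.21 -0.03]
0.026 13.67 0.0152 [ 0.5201 -0.1231  0.1734] [-1.9  0.5 -1.6] [-0.04  0.26  0.  ]
0.036 14.07 0.0151 [ 0.5192 -0.1132  0.1735] [-1.9  1.  -2.4] [-0.06  0.33  0.03]
```

View pics/s2.png

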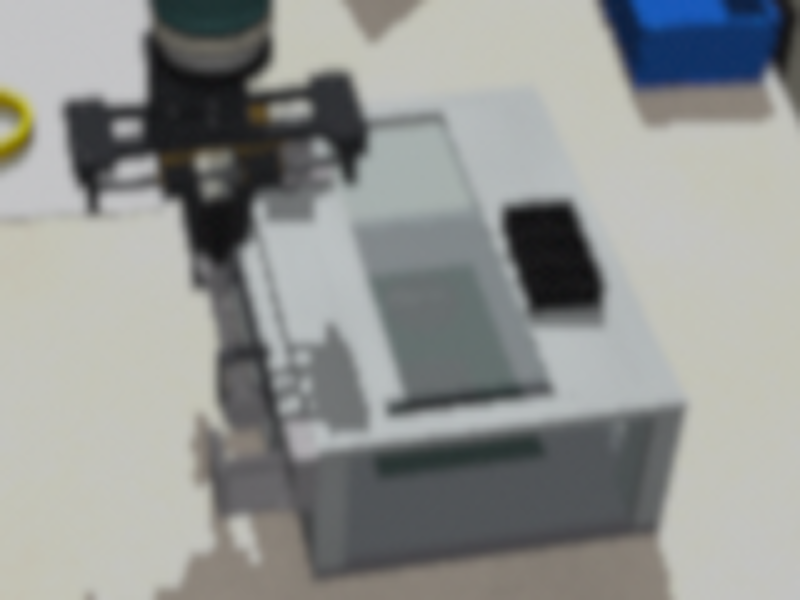

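The side view shows the fingers holding the handle at (220,240), with the rod end pulled clear of the keeper at (250,480). Forces stayed around 2 N, so the collar didn't catch on the lip. I'll swing the gate in small arcs with force checks.

Run:
```python
from h import *
from cell import manip,cams
phi=np.radians(5.25);ex=np.array([np.cos(phi),np.sin(phi),0]);ey=np.array([-ex[1],ex[0],0])
H=np.array([.5774,-.0062,0])-.038*ex+.030*ey
p=manip.state()["tool_pos"];p=np.array([.5226,-.1495,.1735])+.036*ey
print("rel",(p-H)@ex,(p-H)@ey)
for t in np.arange(.05,.401,.05):
    t=min(t,.39)
    q=H*[1,1,0]+R.from_rotvec([0,0,-t]).apply(p-H)
    manip.move_linear(q,rate=.04,rot=down(phi-t))
    s=manip.state();f=s["contact_force"];print(round(t,2),round(s["clock"],2),np.round(s["tool_pos"],4),np.round(f,1),round(s["gripper_width"],4))
    if np.linalg.norm(f[:2])>15: print("stop");break
manip.dwell(.3)
for n in ["scene","side"]:
    c=cams.capture(n);np.savez(n+"3.npz",**c)
    if n=="scene":cv2.imwrite("pics/sc3.png",cv2.resize(c["image"][120:265,130:323],(800,600),interpolation=cv2.INTER_CUBIC))
    W=cloud(c);r=(W-H);X=r@ex;Y=r@ey
    m=(abs(W[...,2]-.117)<.008)&(X<-.012)&(X>-.15)&(Y<-.02)&(Y>-.25)
    P=np.stack([X[m],Y[m]],1);print(n,len(P),P.mean(0) if len(P) else 0)
    if len(P)>10: print(np.round(np.polyfit(P[:,1],P[:,0],1),3),P[:,1].min(), P[P[:,1].argmin()])
s=manip.state();w=cams.capture("wrist");cv2.imwrite("pics/w3.png",w["image"]);print(s["clock"])
```

```text
rel -0.029682291985557056 -0.13168455741869456
0.05 14.43 [ 0.5133 -0.1127  0.1738] [ 0.5  1.4 -2.3] 0.0151
0.1 14.75 [ 0.5065 -0.1113  0.1737] [ 1.7  0.9 -1.3] 0.0154
0.15 15.07 [ 0.4998 -0.1096  0.1736] [ 1.7  0.9 -2.3] 0.0153
0.2 15.38 [ 0.4933 -0.1076  0.1735] [ 2.1  0.7 -1.5] 0.0151
0.25 15.7 [ 0.4869 -0.1053  0.1735] [ 1.1 -0.2 -2.1] 0.0155
0.3 16.02 [ 0.4807 -0.1026  0.1735] [ 2.7 -0.7 -1.9] 0.0149
0.35 16.33 [ 0.4746 -0.0997  0.1735] [ 1.5  0.3 -2.1] 0.0151
0.39 16.62 [ 0.4699 -0.097   0.1735] [ 2.5 -0.9 -1.8] 0.015
scene 240 [-0.05092226 -0.10867172]
[ 0.34  -0.014] -0.2234383250936881 [-0.08259238 -0.22343833]
side 321 [-0.0661249  -0.14178248]
[ 0.445 -0.003] -0.22534787148534283 [-0.09141829 -0.22534787]
17.0167
```

View pics/sc3.png

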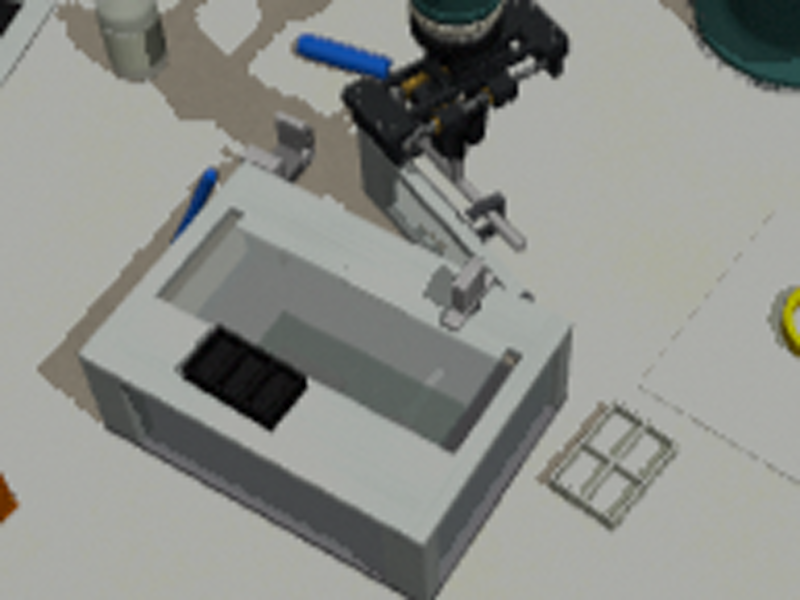

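View pics/w3.png

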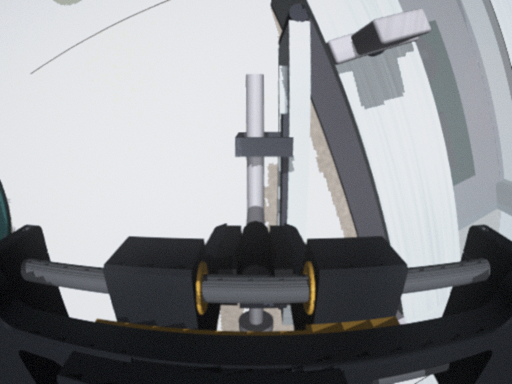

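The scene view shows the gate ajar with its stile at about (385,185), the bar across the lid's edge at (463,295), and the other things in place. In the wrist view the rod runs parallel to the tool, so the gate is at about 0.39 rad. I'll hold and hand in.

Run:
```python
from cell import manip,order
s=manip.state();print(s["clock"],s["tool_pos"],s["contact_force"],s["gripper_width"]);order.close_job()
```

```text
17.0667 [ 0.46988031 -0.09703212  0.17351748] [ 1.54985985 -0.32123854 -1.73423072] 0.01496212869427453
the job is handed in; nothing more can be done
```

I've handed the job in: the lid is secured, the bolt is drawn, and the arm is still holding the gate ajar. It took about 17 s of the 51 s allowed, but `close_job` gives no verdict, so the checks below are my own.

- **Lid:** I turned the turnbutton by about 78°. Afterwards its grip lined up with the cage's x axis to within about 0.3° (about 1.57 rad). The last picture, with the gate open, still shows the bar across the lid's edge.
- **Bolt:** I lifted it by about 13 mm and drew it 36 mm with the force staying below about 3 N, so the collar did not catch on the lip.
- **Gate:** I swung it along its arc to a commanded 0.39 rad (22°). The fingers still hold the handle, with about 2 N on the tool, which fits the closing spring.
- **Gate angle check:** The scene camera's depth gave about 19° and the side camera's about 24°. They disagree by about 5°, but they sit either side of 22°, and in the wrist view the rod runs parallel to the tool.
- **Other things:** The things in view in the last scene crop (bit box, screw tray, marker, driver, tape and solvent) looked to be where they started. That is by eye only. The mug was outside the crop, so I did not check it.

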